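# Load the rocking tray in balance and free it

### The job

With the gate still shut and holding the pivoting tray level, slide the radio receiver pack and the copper lug block (without lifting them) from their side ledges onto the tray, one wholly on each side of the centre ridge, at distances from the pivot at which they balance. Then flip the gate open by its finger tab and leave the freed tray standing level, with both loads on it. Do not disturb the eyecup and the rack handle lying behind it.

Things in the scene. Friction and masses are not known exactly. Their poses are not given: they have to be found in the camera images.
- tray_mid (a point): Middle of the pivoting galvanised tray, on its floor (90 mm above the table when level; pivot axis 5 mm lower). x: along the pivot axis, away from the gate; y: along the tray; z up. The tray is a channel 330 mm long (y -165 to 165), open at both ends, 69 mm wide inside, walls 15 mm high; a ridge 12 mm wide (y -6 to 6), 10 mm high crosses it at the pivot. Stand place and yaw vary.
- ledge_left (a point): Middle of the fixed ledge beyond the tray's +y end, on its floor, 217 mm from point tray_mid. The ledge continues the tray's channel at the same height after a 4 mm gap: 96 mm long, 64 mm wide inside, walls 12 mm high, open at both ends. Axes as the level tray's.
- ledge_right (a point): Middle of the like ledge beyond the tray's -y end, 217 mm from point tray_mid.
- tray (a joint): Tilt of the tray in rad: 0 level, positive with its +y end up, stops at -0.16 and 0.16. Held level while the gate is shut. Freed, a weak elastic bush centres it: loaded, it tilts about 0.13 rad per 0.1 N m of imbalance, so it is level when mass x distance from the pivot is equal on both sides. Loads do not slide at any tilt.
- pack: Blue plastic radio receiver pack, a flat box 60 (x) x 70 (y) x 28 mm high with small knobs up to 10 mm high on top, mass always 250 g, centred. Origin: centre of its underside; y along the channel, z up. It starts on one of the ledges (which one varies), within 10 mm of the ledge's middle.
- lug: Copper grounding lug block: plate 58 (x) x 80 (y) x 8 mm with a 44 mm wide, 16 mm thick bar across each y end (end faces 24 mm high in all), brass screw heads on top (28 mm). Mass always 500 g, centred. Origin: centre of its underside; y along the channel, z up. It starts on the other ledge.
- gate (a joint): Opening of the flip-up steel gate in rad: 0 shut (two tongues on its lower edge lie under the tray's front flange and hold the tray level), 1.0 fully open at its stop. Its stiff hinge stays where it is left; it takes about 3 N at the tab's top. The tray is free from about 0.5 on.
- gate_tab (a point): Top of the gate's upright finger tab, a steel plate 28 mm wide (y), 5 mm thick, at the middle of the tray's front. Shut, it is at x -53, y 0 mm from point tray_mid, 171 mm above the table; the hinge line (along y) is 56 mm below it. Push the tab in tray_mid's +x direction (over the tray): it leans over and the gate's lower edge swings out the other way.
- eyecup: Scratched silver viewfinder eyecup, a hollow cone 54 mm across, 30 mm high, loose in the base behind the tray. Leave alone. Origin: centre of its underside.
- handle: White nylon rack handle, 122 mm long (y), 24 mm high, loose in the base behind the tray. Leave alone. Origin: centre of its underside.
There are look-alikes about, which are no part of the job. Of the things that look like the lug, the largest one is meant.

How it is judged:
On the way, in this order (a step that is already met when the one before it is completed fails the run):
1. both loads lie wholly on the tray, one on each side of the ridge, while the gate is still shut (below 0.1 rad) ((((x of pack in the frame of tray_mid between -0.02 and 0.02 m and z of pack in the frame of tray_mid between -0.006 and 0.008 m and y of pack in the frame of tray_mid between 0.035 and 0.133 m) and (x of lug in the frame of tray_mid between -0.02 and 0.02 m and z of lug in the frame of tray_mid between -0.006 and 0.008 m and y of lug in the frame of tray_mid between -0.128 and -0.04 m)) or ((x of pack in the frame of tray_mid between -0.02 and 0.02 m and z of pack in the frame of tray_mid between -0.006 and 0.008 m and y of pack in the frame of tray_mid between -0.133 and -0.035 m) and (x of lug in the frame of tray_mid between -0.02 and 0.02 m and z of lug in the frame of tray_mid between -0.006 and 0.008 m and y of lug in the frame of tray_mid between 0.04 and 0.128 m))) and value of joint gate below 0.1 rad), for 0.2 s.
2. the gate is flipped open (above 0.7 rad) (value of joint gate above 0.7 rad), for 0.2 s.
At the end, for the whole second after the job is handed in: The gate is open (above 0.7 rad), the tray is free, at rest and level within 0.05 rad (3 degrees), and the pack and the lug block lie still and flat on its floor, wholly on the tray (2 to 3 mm allowed), one on each side of the ridge ((((x of pack in the frame of tray_mid between -0.02 and 0.02 m and z of pack in the frame of tray_mid between -0.006 and 0.008 m and y of pack in the frame of tray_mid between 0.035 and 0.133 m) and (x of lug in the frame of tray_mid between -0.02 and 0.02 m and z of lug in the frame of tray_mid between -0.006 and 0.008 m and y of lug in the frame of tray_mid between -0.128 and -0.04 m)) or ((x of pack in the frame of tray_mid between -0.02 and 0.02 m and z of pack in the frame of tray_mid between -0.006 and 0.008 m and y of pack in the frame of tray_mid between -0.133 and -0.035 m) and (x of lug in the frame of tray_mid between -0.02 and 0.02 m and z of lug in the frame of tray_mid between -0.006 and 0.008 m and y of lug in the frame of tray_mid between 0.04 and 0.128 m))) and value of joint gate above 0.7 rad and value of joint tray between -0.05 and 0.05 rad and velocity of joint tray between -0.05 and 0.05 rad/s and linear speed of each of pack, lug below 0.02 m/s); the robot touches nothing.
It fails at once if a load is lifted more than 40 mm off its ledge or the tray (height (world z) of any of pack, lug above 0.13 m).
It fails at once if the eyecup or the rack handle is moved by more than 30 mm (distance of any of eyecup, handle from where it was at the start of the episode above 0.03 m).
It also fails if it takes over 64 s, if anything falls off the work surface, if the arm or the gripper's body presses on something with over 40 N, if the wrist force passes 120 N, or if a joint passes its speed limit or range.

### The arm

A 6-joint arm with a two-finger parallel gripper is mounted at the origin on the work surface. World frame = base frame: x ahead of the robot, y to its left, z up, the work surface at z = 0. Lengths are in m, angles in rad, forces in N, time in s.
With the tool pointing down it reaches from about 0.3 to 0.85 m from the base axis. Payload 5.4 kg.
Tool frame: the origin (TCP) lies at the very end of the fingers, on their centre line; the grasp point (between the pads) lies robot.tcp_to_grasp behind it (robot.tcp_to_grasp is the distance from the TCP to the grasp point, in m); z points along the fingers, y is the line along which they close (so a half turn about z gives the same grasp; the last joint's range is limited). The gripper opens to 85 mm and grips with 20 to 120 N. Pads are 22 mm wide; open, the fingers measure 114 mm over their backs; the gripper's body (76 mm by 85 mm) begins 54 mm behind the grasp point. The pads swing forward as they close: fully open they stand 13 mm farther back than shut.
Start: joints at [1.039, 0.158, 1.597, -0, 1.386, -0.21], TCP at [0.182, 0.545, 0.231] pointing down, gripper open.
Joint ranges: [-2.91, 2.91], [-0.94, 2.29], [0.18, 2.7], [-1.29, 4.43], [0.17, 2.64], [-3, 3]. Speed limits (rad/s): [2.57, 2.57, 3.14, 3.14, 3.14, 3.14].

### API

Orientations are given as a rotation vector (axis times angle).
In Python, from rig import robot, vision, ticket gives the robot as it stands. The module is installed in compiled form; this text tells all that it offers.
- The arm moves only by the shell command python3 -m creep 'ROWS' [FORCE]. ROWS is text: rows parted by semicolons, each of 7 numbers parted by spaces: the closure, from -1 (fully open) to 1 (shut), so that 0 is half open, then the shift along the tool's x, y, z each as a share of 0.03 m, from -1 to 1, then the turn, a rotation vector about the tool's x, y, z each as a share of 6 degrees, from -1 to 1. In form: gripper x y z rx ry rz; .... A call has 1 to 10 rows; each row shifts and turns the commanded pose from where the row before left it, along the tool's axes as they then stand; what a row does not reach is not made up. A row lasts 1/12 s, in which the tool goes at most 41.7 mm and 7.16 degrees, less where a joint would pass 70% of its speed; a pose out of reach is approached as far as the arm can. A call with a number of a shift or a turn outside -1 to 1 is refused whole. A call with a gripper value outside its range is refused whole. The fingers move at their own pace and stop on an object; FORCE is the grip in N (left out, the last holds). Time passes only in rows, so rows that do not move let the fingers close. It gives the time, the measured TCP pose, the force, the opening and the grip force at its end, in the units of the state.
- robot.observe(): the state, without advancing time (a new reading comes with each control period).
- vision.snapshot(name): name is "side" or "top"; returns the picture (420x560x3 uint8, red, green, blue); there is no depth.
- vision.camera_params(name): a dict with "K" (3x3 intrinsics, pixels), "rvec" (rotation vector, rad) and "tvec" (3), from world to camera coordinates, as OpenCV has them. Camera axes: x right, y down, z forward; pixel columns grow to the right and rows downward; lengths in m; the calibration is good to about 2 mm. A picture is of the moment at which its call begins. camera_params takes no time and is no camera call.
- ticket.finish_job(): hands the job in; it is judged then, once.
The state is a dict: "time": time; "joints": joint angles; "qvel": joint speeds; "joint_torque": joint torques, N m; "tool_pos": TCP position; "orientation": TCP orientation; "contact_force": force on the tool from outside, world axes, zero at the start; "wrist_torque": the same for the moment, N m; "gripper_width": opening from 0.0 (shut) to 1.0 (fully open); "grasp_force": force on a finger pad.
Only numpy, scipy, OpenCV 4.12 (cv2) and the standard library are available. Lean on these libraries where they do the work, as an engineer would, in place of code of your own. Each camera call takes 0.05 s, during which the arm holds its last target. There are 200 camera calls.

## Working session

There is one attempt and no reset: what is moved stays moved. The work goes in short steps, Python scripts to look and compute and a shell command to move; the robot and the scene stay as the last step left them, time stands still between calls to the robot, and variables do not carry over. Pictures are saved under pics/ and viewed, at most 10 in all, crops included, and the job is handed in when it is done.

```bash
mkdir -p pics; python3 - <<'E'
from rig import robot, vision
import cv2
for n in("top","side"):
    im=vision.snapshot(n); cv2.imwrite(f"pics/{n}0.png",im[:,:,::-1])
    print(n,vision.camera_params(n))
o=robot.observe();print(o, robot.tcp_to_grasp)
E
```

```text
top {'K': array([[445.99047739,   0.        , 276.89034667],
       [  0.        , 445.99047739, 206.47713955],
       [  0.        ,   0.        ,   1.        ]]), 'rvec': array([ 2.17058318, -2.19912845,  0.05067144]), 'tvec': array([0.10191775, 0.48103973, 0.95623555])}
side {'K': array([[441.6260233 ,   0.        , 285.79646589],
       [  0.        , 441.6260233 , 213.48253233],
       [  0.        ,   0.        ,   1.        ]]), 'rvec': array([ 2.19321571, -0.65568509,  0.30956336]), 'tvec': array([-0.33573147,  0.31786998,  0.79283112])}
{'time': 0.1, 'joints': array([ 1.03892491e+00,  1.59005757e-01,  1.59808660e+00,  2.48122342e-05,
        1.38621185e+00, -2.10099978e-01]), 'qvel': array([ 6.96211796e-04, -1.75319009e-03, -3.83577115e-03,  6.93013650e-05,
       -1.28189737e-03, -1.80581765e-04]), 'joint_torque': array([-3.19141345e-04, -3.96992791e+01, -3.32336819e+01, -2.38180592e-04,
        4.24545971e-03, -1.25769304e-05]), 'tool_pos': array([0.18157807, 0.5450139 , 0.23041414]), 'orientation': array([-5.03163639e-01, -3.10038440e+00,  2.49121471e-03]), 'contact_force': array([ 0.25392276,  0.40841541, -0.31537174]), 'wrist_torque': array([ 0.00060665,  0.08537018, -0.00318035]), 'grasp_force': 0.0, 'gripper_width': 1.0008030156731706} 0.0187
```

View pics/top0.png

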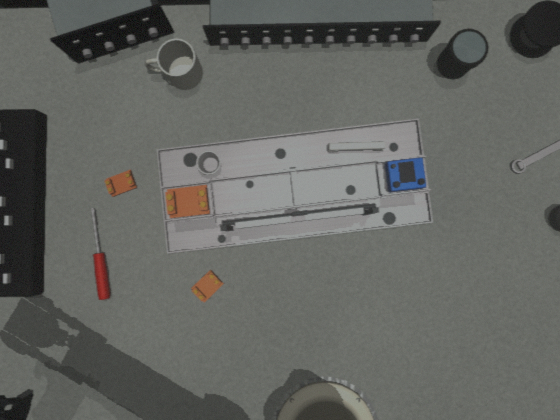

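View pics/side0.png

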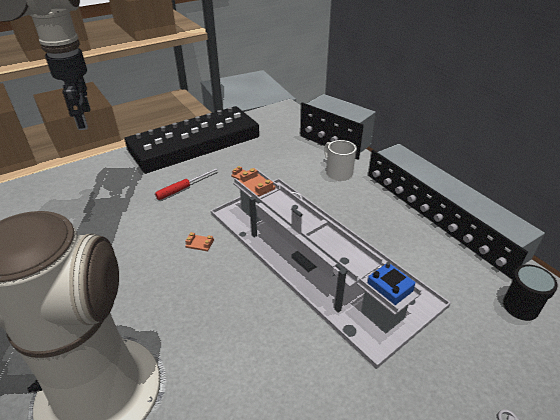

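```bash
python3 - <<'E'
import cv2
im=cv2.imread("pics/top0.png")[140:235,150:440]
a=cv2.resize(im[:,:145],None,fx=5.5,fy=5.5,interpolation=cv2.INTER_CUBIC)[:,:797]
b=cv2.resize(im[:,145:],None,fx=5.5,fy=5.5,interpolation=cv2.INTER_CUBIC)[:,:797]
cv2.imwrite("pics/c1.png",a);cv2.imwrite("pics/c2.png",b)
E
```

```text
(no output)
```

View pics/c1.png

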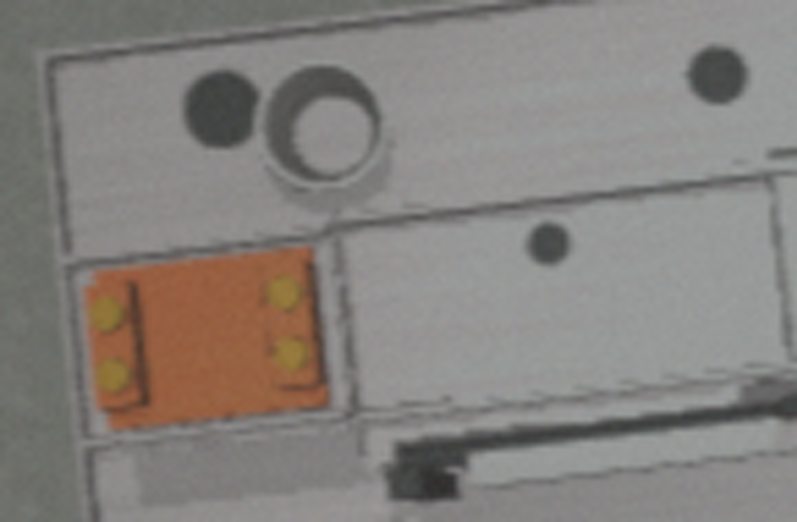

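View pics/c2.png

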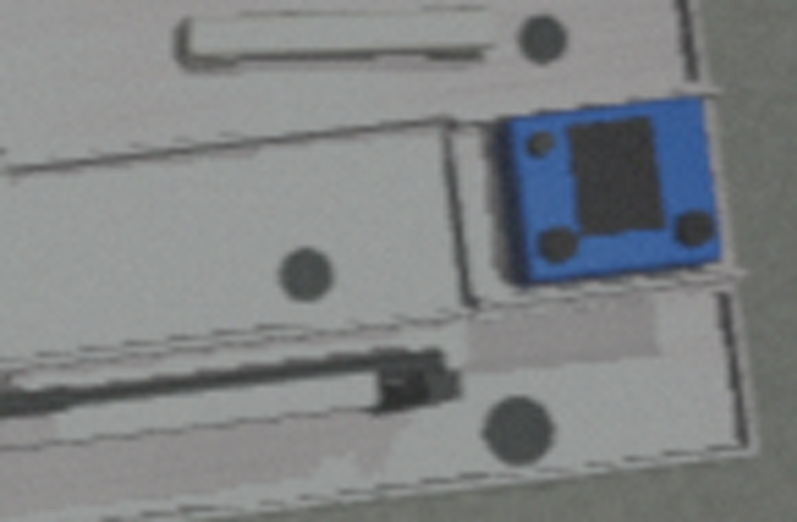

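```bash
cat > h.py <<'E'
import numpy as np,cv2
from rig import robot,vision
def px2w(n,uv,z):
    c=vision.camera_params(n);R=cv2.Rodrigues(c["rvec"])[0];C=-R.T@c["tvec"]
    d=R.T@np.linalg.inv(c["K"])@np.array([uv[0],uv[1],1.]);return C+d*(z-C[2])/d[2]
def w2px(n,p):
    c=vision.camera_params(n);return cv2.projectPoints(np.array(p,float).reshape(-1,1,3),c["rvec"],c["tvec"],c["K"],None)[0].reshape(-1,2)
E
python3 - <<'E'
from h import *
a=lambda u,v:(150+u/5.5,140+v/5.5)
b=lambda u,v:(295+u/5.5,140+v/5.5)
L=px2w("top",a(346,322),.09);R=px2w("top",b(462,213),.09)
print(L,R,np.linalg.norm(L-R))
m=(L+R)/2;ey=(L-R)/np.linalg.norm(L-R);ex=np.array([ey[1],-ey[0],0])
print("mid",m,"yaw",np.degrees(np.arctan2(ex[1],ex[0])))
f=lambda p:((p-m)@ex*1000,(p-m)@ey*1000)
for p in[(87,287),(112,428),(312,250),(328,405)]:print("lug",f(px2w("top",a(*p),.098)))
for p in[(505,120),(705,97),(720,260),(528,285)]:print("pack",f(px2w("top",b(*p),.118)))
print("ridge",[f(px2w("top",a(*p),z)) for p,z in[((778,190),.1),((793,350),.1)]])
print("start pt lug",m+ey*.310, "pack",m-ey*.310,"tab",m-ex*.053)
print(robot.observe()["tool_pos"])
E
```

```text
[0.49560484 0.22339734 0.09      ] [ 0.53097421 -0.11130635  0.09      ] 0.33656730922600375
mid [0.51328953 0.05604549 0.09      ] yaw 6.032268511649356
lug (np.float64(23.145919422750808), np.float64(259.4909062392944))
lug (np.float64(-28.98915977868159), np.float64(255.74189534957438))
lug (np.float64(26.819839931798416), np.float64(176.54259071905315))
lug (np.float64(-29.973349333977904), np.float64(176.8890472233351))
pack (np.float64(28.40423076184192), np.float64(-181.3252310556169))
pack (np.float64(28.08188840972574), np.float64(-252.59045462210838))
pack (np.float64(-30.057379965721577), np.float64(-249.88012129915802))
pack (np.float64(-30.805884720363913), np.float64(-181.60352971065433))
ridge [(np.float64(28.125201639409322), np.float64(5.724016140622476)), (np.float64(-30.237164386270116), np.float64(7.300024890087067))]
start pt lug [0.48071208 0.36432898 0.09      ] pack [ 0.54586698 -0.252238    0.09      ] tab [0.460583  0.0504758 0.09     ]
[0.18157807 0.5450139  0.23041414]
```

```bash
cat >> h.py <<'E'
m=np.array([.5130,.0560,.09]);t=np.radians(6.03);ex=np.array([np.cos(t),np.sin(t),0]);ey=np.array([-np.sin(t),np.cos(t),0])
def st():
    o=robot.observe();d=(o["tool_pos"]-m)*1000;R=cv2.Rodrigues(o["orientation"])[0]
    print("t%.2f ch x%.1f y%.1f z%.1f"%(o["time"],d@ex,d@ey,d[2]),"toolx·ey,ex",(R[:,0]@ey).round(3),(R[:,0]@ex).round(3),"tz",R[:,2].round(3),"F",(o["contact_force"]).round(1),"w",round(o["gripper_width"],2))
if __name__=="__main__":st()
E
python3 -m creep '1 0 0 0 0 0 1;1 0 0 0 0 0 1;1 0 0 0 0 0 1;1 0 0 0 0 0 1;1 0 0 0 0 0 1;1 0 0 0 0 0 1;1 0 0 0 0 0 1;1 0 0 0 0 0 1;1 0 0 0 0 0 1;1 0 0 0 0 0 1' 
python3 -m creep '1 0 0 0 0 0 0.93;1 0 0 0 0 0 0;1 0 0 0 0 0 0'; python3 h.py
```

```text
time: 0.93
tool_pos: [0.1817, 0.5451, 0.2307]
orientation: [1.993, 2.429, -0.002]
contact_force: [0.6, -0.0, -0.5]
gripper_width: -0.001
grasp_force: 0.0
time: 1.18
tool_pos: [0.1817, 0.5452, 0.2309]
orientation: [2.099, 2.337, -0.001]
contact_force: [-0.6, 0.5, 1.0]
gripper_width: 0.001
grasp_force: 0.0
t1.18 ch x-278.0 y521.3 z140.9 toolx·ey,ex 1.0 -0.002 tz [-0.    -0.001 -1.   ] F [-0.6  0.5  1. ] w 0.0
```

```bash
python3 -m creep '1 -0.75 0.93 0 0 0 0;1 -0.75 0.93 0 0 0 0;1 -0.75 0.93 0 0 0 0;1 -0.75 0.93 0 0 0 0;1 -0.75 0.93 0 0 0 0;1 -0.75 0.93 0 0 0 0;1 -0.75 0.93 0 0 0 0;1 -0.75 0.93 0 0 0 0;1 -0.75 0.93 0 0 0 0;1 -0.75 0.9 0 0 0 0' >/dev/null
python3 -m creep '1 0 0 0.9 0 0 0;1 0 0 0.9 0 0 0;1 0 0 0.9 0 0 0;1 0 0 0.9 0 0 0;1 0 0 0.8 0 0 0;1 0 0 0 0 0 0;1 0 0 0 0 0 0'; python3 h.py
python3 - <<'E'
from h import *
im=vision.snapshot("side")[:,:,::-1]
cv2.imwrite("pics/s1.png",cv2.resize(im[130:350,170:460],None,fx=2.7,fy=2.7)[:600])
E
```

```text
time: 2.6
tool_pos: [0.4808, 0.3502, 0.0981]
orientation: [-2.1, -2.335, 0.005]
contact_force: [-0.1, -0.3, 0.4]
gripper_width: -0.002
grasp_force: 0.0
t2.60 ch x-1.1 y295.9 z8.1 toolx·ey,ex 1.0 -0.001 tz [-0.003 -0.001 -1.   ] F [-0.1 -0.3  0.4] w -0.0
```

View pics/s1.png

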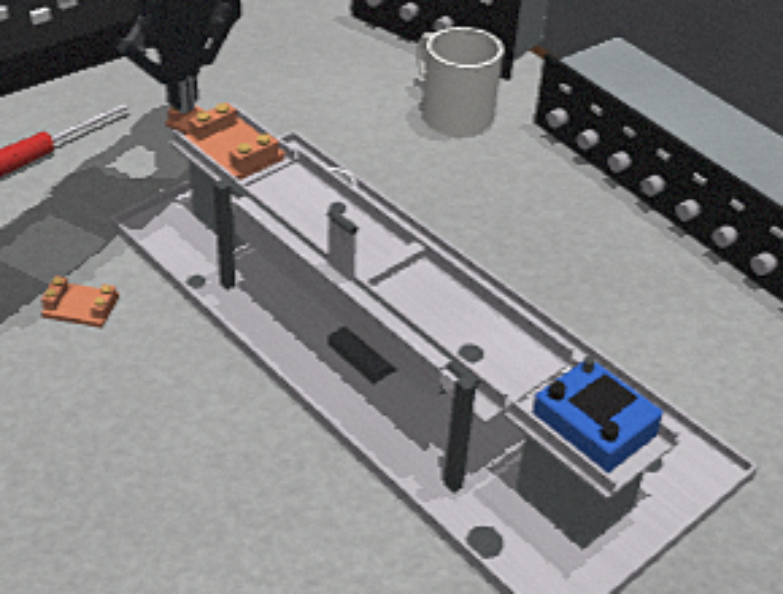

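The fingers stand behind the lug's outer end (side view crop, about (182,95)); lug, gate and pack are all in place. Push.

```bash
python3 -m creep '1 -0.3 0 0 0 0 0;1 -0.3 0 0 0 0 0;1 -0.3 0 0 0 0 0;1 -0.3 0 0 0 0 0;1 -0.3 0 0 0 0 0;1 -0.3 0 0 0 0 0;1 -0.3 0 0 0 0 0;1 -0.3 0 0 0 0 0';python3 h.py; python3 -m creep '1 -0.3 0 0 0 0 0;1 -0.3 0 0 0 0 0;1 -0.3 0 0 0 0 0;1 -0.3 0 0 0 0 0;1 -0.3 0 0 0 0 0;1 -0.3 0 0 0 0 0;1 -0.3 0 0 0 0 0;1 -0.15 0 0 0 0 0;1 -0.1 0 0 0 0 0'>/dev/null;python3 h.py
python3 - <<'E'
from h import *
im=vision.snapshot("top")[:,:,::-1]
cv2.imwrite("pics/t1.png",cv2.resize(im[140:235,150:295],None,fx=5.5,fy=5.5,interpolation=cv2.INTER_CUBIC))
E
```

```text
time: 3.32
tool_pos: [0.4896, 0.2783, 0.0995]
orientation: [-2.103, -2.334, -0.001]
contact_force: [0.1, 3.8, 2.6]
gripper_width: -0.001
grasp_force: 1.7
t3.32 ch x0.1 y223.5 z9.5 toolx·ey,ex 1.0 0.001 tz [ 0.  0. -1.] F [0.1 3.8 2.6] w -0.0
t4.07 ch x-0.3 y152.9 z9.1 toolx·ey,ex 1.0 0.002 tz [-0.001 -0.    -1.   ] F [-1.2  2.4  0.2] w -0.0
```

View pics/t1.png

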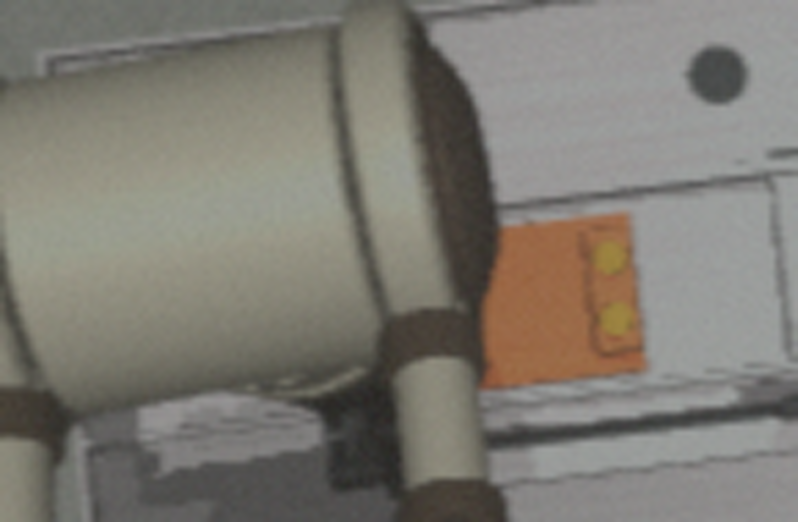

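```bash
python3 - <<'E'
from h import *
for p in[(630,213),(646,370)]:
    w=px2w("top",(150+p[0]/5.5,140+p[1]/5.5),.098)-m;print(w@ex,w@ey)
E
```

```text
0.026744507094378363 0.0600700689011427
-0.030719515839491573 0.06094611364804745
```

```bash
python3 -m creep '1 -0.2 0 0 0 0 0;1 -0.2 0 0 0 0 0;1 -0.2 0 0 0 0 0;1 -0.2 0 0 0 0 0;1 -0.2 0 0 0 0 0;1 -0.2 0 0 0 0 0;1 -0.15 0 0 0 0 0;1 -0.1 0 0 0 0 0;1 0 0 0 0 0 0'>/dev/null;python3 h.py
```

```text
t4.87 ch x-0.1 y109.4 z9.3 toolx·ey,ex 1.0 0.001 tz [ 0.    -0.001 -1.   ] F [-0.1 -0.6  0.3] w 0.0
```

```bash
python3 -m creep '1 0.3 0 0 0 0 0;1 0.3 0 -0.3 0 0 0;1 0 0 -0.9 0 0 0;1 0 0 -0.9 0 0 0;1 0 0 -0.9 0 0 0;1 0 0 -0.9 0 0 0;1 -0.8 0 0 0 0 0;1 -1 0 0 0 0 0;1 -1 0 0 0 0 0;1 -1 0 0 0 0 0' >/dev/null
python3 -m creep '1 -1 0 0 0 0 0;1 -1 0 0 0 0 0;1 -1 0 0 0 0 0;1 -1 0 0 0 0 0;1 -1 0 0 0 0 0;1 -1 0 0 0 0 0;1 -1 0 0 0 0 0;1 -1 0 0 0 0 0;1 -1 0 0 0 0 0;1 -1 0 0 0 0 0' >/dev/null; python3 -m creep '1 -0.3 0 0 0 0 0;1 0 0 0 0 0 0'>/dev/null; python3 h.py
python3 - <<'E'
from h import *
im=vision.snapshot("top")[:,:,::-1]
cv2.imwrite("pics/t2.png",cv2.resize(im[140:235,150:295],None,fx=5.5,fy=5.5,interpolation=cv2.INTER_CUBIC))
E
```

```text
t6.70 ch x-0.3 y-296.1 z126.7 toolx·ey,ex 1.0 0.003 tz [ 0.    -0.001 -1.   ] F [-0.   1.1  0.3] w 0.0
```

View pics/t2.png

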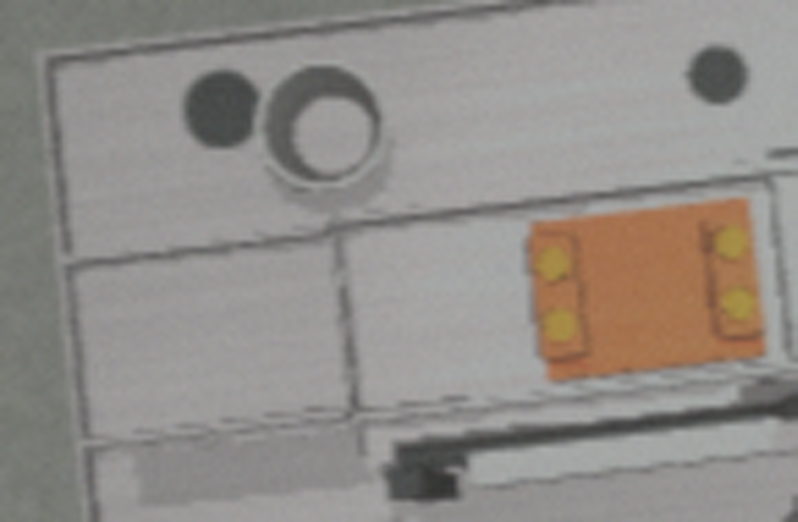

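The lug lies on the tray at crop (530–765, 200–382), just short of the ridge. Next the pack.

```bash
python3 -m creep '1 0 0 0.9 0 0 0;1 0 0 0.9 0 0 0;1 0 0 0.9 0 0 0;1 0 0 0.8 0 0 0;1 0 0 0.4 0 0 0;1 0.2 0 0 0 0 0;1 0.3 0 0 0 0 0;1 0.3 0 0 0 0 0;1 0.3 0 0 0 0 0;1 0.3 0 0 0 0 0' >/dev/null;python3 h.py
python3 -m creep '1 0.3 0 0 0 0 0;1 0.3 0 0 0 0 0;1 0.3 0 0 0 0 0;1 0.3 0 0 0 0 0;1 0.3 0 0 0 0 0;1 0.3 0 0 0 0 0;1 0.25 0 0 0 0 0;1 0.1 0 0 0 0 0;1 0 0 0 0 0 0' >/dev/null
python3 - <<'E'
from h import *
st()
c=[]
for p in[(530,222),(549,382),(748,200),(765,356)]:
    w=px2w("top",(150+p[0]/5.5,140+p[1]/5.5),.098)-m;c.append(w@ey);print(w@ex,w@ey)
print("lug y",np.mean(c))
im=vision.snapshot("top")[:,:,::-1]
cv2.imwrite("pics/t3.png",cv2.resize(im[140:235,270:415],None,fx=5.5,fy=5.5,interpolation=cv2.INTER_CUBIC))
E
```

```text
t7.58 ch x0.8 y-252.4 z11.4 toolx·ey,ex 1.0 0.0 tz [ 0.003 -0.002 -1.   ] F [ 0.3 -2.2  0.5] w 0.0
t8.33 ch x-0.7 y-186.6 z8.8 toolx·ey,ex 1.0 -0.0 tz [-0.001  0.001 -1.   ] F [ 0.7 -0.3  0.3] w -0.0
0.027814947516634478 0.09657079648496099
-0.03088197785010336 0.09634919423329648
0.02634593434800163 0.01692703895015161
-0.030780186848460706 0.017568069546857964
lug y 0.05685377480381676
```

View pics/t3.png

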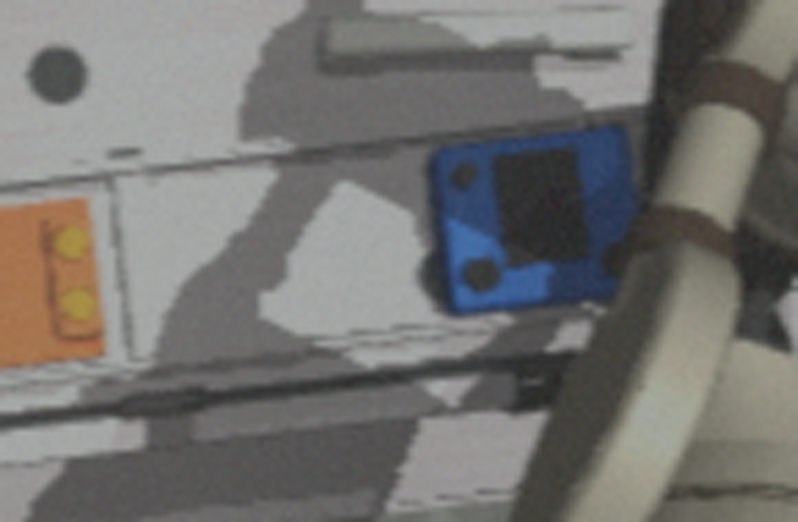

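```bash
python3 - <<'E'
from h import *
for p in[(434,152),(450,313)]:
    w=px2w("top",(270+p[0]/5.5,140+p[1]/5.5),.118)-m;print(w@ex,w@ey)
E
python3 -m creep '1 0.15 0 0 0 0 0;1 0.15 0 0 0 0 0;1 0.15 0 0 0 0 0;1 0.15 0 0 0 0 0;1 0.1 0 0 0 0 0;1 0.07 0 0 0 0 0;1 0 0 0 0 0 0'>/dev/null;python3 h.py
```

```text
0.02619306493056702 -0.10656837045223286
-0.03132887964687897 -0.10488642278906474
t8.97 ch x-0.4 y-164.5 z9.3 toolx·ey,ex 1.0 0.0 tz [-0.  0. -1.] F [-0.2 -0.3 -0.7] w 0.0
```

```bash
python3 -m creep '1 0.1 0 0 0 0 0;1 0.04 0 0 0 0 0;1 0 0 0 0 0 0;1 -0.3 0 0 0 0 0;1 -0.3 0 -0.3 0 0 0;1 0 0 -1 0 0 0;1 0 0 -1 0 0 0;1 0 0 -1 0 0 0;1 0 0 -0.8 0 0 0;1 0 0 0 0 0 0'>/dev/null;python3 h.py
python3 -m creep '1 0.3 -0.8 0 0 0 0;1 0.3 -0.8 0 0 0 0;1 0.3 -0.8 0 0 0 0;1 0.3 -0.8 0 0 0 0;1 0 0 0 0 0 0'>/dev/null
python3 - <<'E'
from h import *
st()
im=vision.snapshot("top")[:,:,::-1]
cv2.imwrite("pics/t4.png",cv2.resize(im[140:235,270:415],None,fx=5.5,fy=5.5,interpolation=cv2.INTER_CUBIC))
E
```

```text
t9.80 ch x2.5 y-181.7 z139.6 toolx·ey,ex 1.0 0.002 tz [ 0.011 -0.005 -1.   ] F [ 1.  -1.2 -0.7] w -0.0
t10.22 ch x-99.7 y-141.6 z131.5 toolx·ey,ex 1.0 0.001 tz [-0.003  0.001 -1.   ] F [-0.7  0.3  0.1] w 0.0
```

View pics/t4.png

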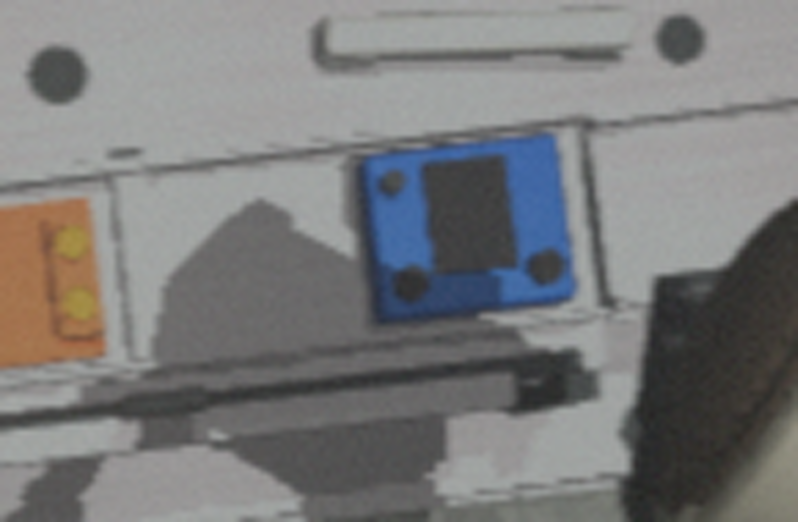

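```bash
python3 -m creep '1 0.95 0 0 0 0 0;1 0.95 0 0 0 0 0;1 0.95 0 0 0 0 0;1 0.95 0 0 0 0 0;1 0.93 0 0 0 0 0;1 0 0 0.9 0 0 0;1 0 0 0.9 0 0 0;1 0 0 0.65 0 0 0;1 0 0 0 0 0 0'>/dev/null
python3 - <<'E'
from h import *
st();c=[]
for p in[(362,160),(555,134),(575,297),(377,323)]:
    w=px2w("top",(270+p[0]/5.5,140+p[1]/5.5),.118)-m;c.append(w@ey);print(w@ex,w@ey)
print("pack",np.mean(c))
E
```

```text
t11.02 ch x-98.4 y-0.3 z55.0 toolx·ey,ex 1.0 0.001 tz [-0.007  0.001 -1.   ] F [-0.5  0.1 -0.8] w 0.0
0.026407009847348503 -0.08088238965919865
0.02744824169007468 -0.14992340999685294
-0.030936305471799645 -0.149376267057184
-0.03178899571251279 -0.07886281999735129
pack -0.11476122167764671
```

```bash
python3 -m creep '1 0 0.4 0 0 0 0;1 0 0.3 0 0 0 0;1 0 0.25 0 0 0 0;1 0 0.25 0 0 0 0;1 0 0.25 0 0 0 0'>/dev/null;python3 h.py
python3 -m creep '1 0 0.25 0 0 0 0;1 0 0.25 0 0 0 0;1 0 0.25 0 0 0 0'>/dev/null;python3 h.py
python3 - <<'E'
from h import *
im=vision.snapshot("side")[:,:,::-1]
cv2.imwrite("pics/s2.png",cv2.resize(im[130:350,170:460],None,fx=2.7,fy=2.7)[:600])
E
```

```text
t11.43 ch x-52.4 y-1.4 z59.1 toolx·ey,ex 1.0 0.001 tz [-0.001 -0.001 -1.   ] F [-3.3 -1.2 -1.2] w 0.0
t11.68 ch x-30.1 y-0.8 z58.5 toolx·ey,ex 1.0 0.001 tz [-0.002  0.    -1.   ] F [-5.2 -0.3  0.1] w 0.0
```

View pics/s2.png

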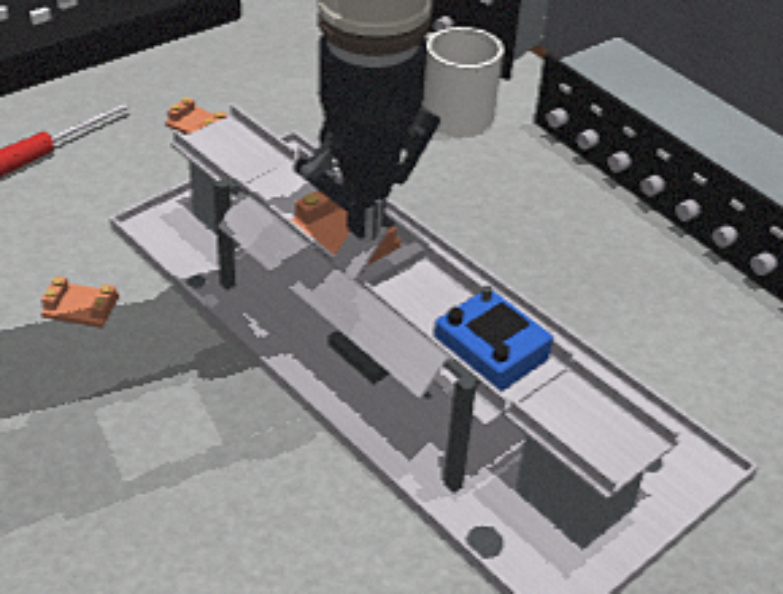

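The tab leans over at crop (365,265) and the gate's lower edge is out; both loads stay put. Push a bit lower and further.

```bash
python3 -m creep '1 0 0.1 0.15 0 0 0;1 0 0.1 0.15 0 0 0;1 0 0 0 0 0 0'>/dev/null;python3 h.py
```

```text
t11.98 ch x-22.4 y-1.2 z50.4 toolx·ey,ex 1.0 0.001 tz [ 0.004 -0.    -1.   ] F [-0.5 -0.7  2.5] w 0.0
```

```bash
python3 -m creep '1 0 -0.3 0 0 0 0;1 0 -0.9 -0.3 0 0 0;1 0 -0.9 -1 0 0 0;1 0 -0.9 -1 0 0 0;1 0 -0.9 -1 0 0 0;1 0 -1 0 0 0 0;1 0 -1 0 0 0 0;1 0 0 0 0 0 0;1 0 0 0 0 0 0;1 0 0 0 0 0 0'>/dev/null;python3 h.py
python3 - <<'E'
from h import *
im=vision.snapshot("side")[:,:,::-1]
cv2.imwrite("pics/s3.png",cv2.resize(im[170:340,220:430],None,fx=3.5,fy=3.5,interpolation=cv2.INTER_CUBIC))
E
```

```text
t12.82 ch x-201.1 y-0.9 z148.5 toolx·ey,ex 1.0 0.001 tz [ 0.001 -0.    -1.   ] F [-0.8  0.7  0.8] w 0.0
```

View pics/s3.png

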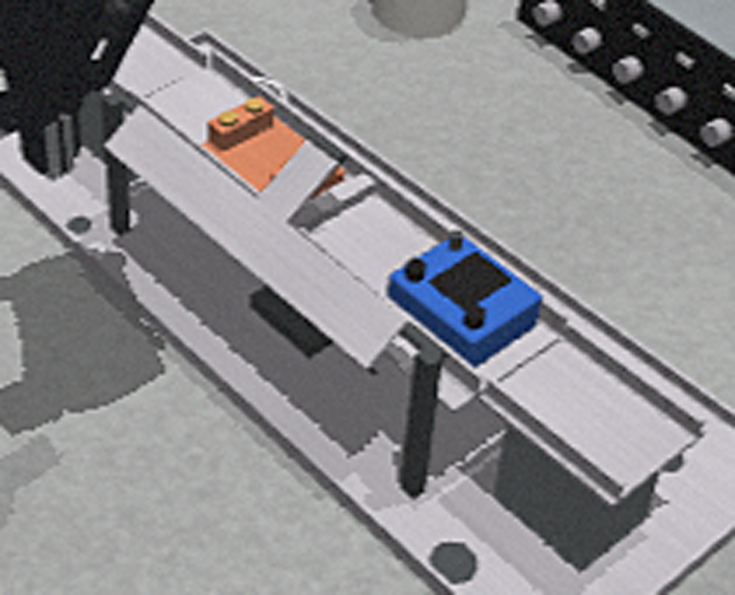

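```bash
python3 - <<'E'
from h import *
for a in(.6,.7,.8,.9,1.):
    print(a,w2px("side",m+ex*(-.053+.056*np.sin(a))+[0,0,.025+.056*np.cos(a)]).round(1))
def bl(im):
    b=im.astype(int);k=(b[...,0]-b[...,2]>60);ys,xs=np.nonzero(k);return xs.mean().round(2),ys.mean().round(2),k.sum()
s2=cv2.resize(cv2.imread("pics/s2.png"),(290,220),interpolation=cv2.INTER_AREA)
x,y,n=bl(s2);print("before",x+170,y+130,n)
for i in range(2):
    x,y,n=bl(vision.snapshot("side")[:,:,::-1]);print(x,y,n)
p=m-ey*.115;print("px per .05rad", w2px("side",[p+[0,0,.02],p+[0,0,.02+.00575]]))
st()
E
```

```text
0.6 [[307.5 209.9]]
0.7 [[309.1 210.3]]
0.8 [[310.4 210.9]]
0.9 [[311.6 211.7]]
1.0 [[312.7 212.7]]
before 353.22 256.4 648
353.29 256.4 627
353.33 256.48 625
px per .05rad [[351.65114682 252.58641811]
 [351.92997332 250.59458316]]
t12.97 ch x-200.9 y-0.8 z148.4 toolx·ey,ex 1.0 0.001 tz [-0.001  0.    -1.   ] F [-0.1 -0.  -0.1] w -0.0
```

```bash
python3 - <<'E'
from h import *
for th in(-.05,0,.05):
    P=[]
    for x,y in[(-.031,-.08),(.028,-.15),(-.031,-.15)]:
        z=.028+.005
        P.append(m-[0,0,.005]+ex*x+ey*(y*np.cos(th)-z*np.sin(th))+np.array([0,0,y*np.sin(th)+z*np.cos(th)]))
    print(th,w2px("side",P).round(1).tolist())
print("seen (331.4,250.9) (374.6,253.4) (356.6,264.3)")
E
```

```text
-0.05 [[328.7, 245.4], [374.0, 250.0], [353.6, 263.5]]
0 [[329.2, 247.2], [374.2, 253.1], [353.9, 266.6]]
0.05 [[329.5, 249.0], [374.3, 256.1], [354.0, 269.7]]
seen (331.4,250.9) (374.6,253.4) (356.6,264.3)
```

```bash
python3 -m creep '1 0 0 0 0 0 0;1 0 0 0 0 0 0;1 0 0 0 0 0 0;1 0 0 0 0 0 0;1 0 0 0 0 0 0;1 0 0 0 0 0 0'>/dev/null; python3 -c "
from rig import ticket;print(ticket.finish_job())"
```

```text
the job is handed in; nothing more can be done
None
```

I handed the job in at about 13.5 s with the lug at y ≈ +57 mm, the pack at y ≈ −115 mm, the gate open at about 1.0 rad and the tray level as far as I could measure (about ±0.03 rad); the hand-in returned no verdict, and I viewed 11 pictures, one over the limit of 10.

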